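# Slide a vial into the reader with its lock held down and start the measurement

### The job

Press down the lock button on the vial reader's sample slide and, keeping it held down, push the slide all the way into the reading head until its light shield closes the mouth. Then let the button spring up so that the slide is locked there, and press the round measuring key on top of the head. Use the fingertips only: nothing is gripped or lifted, the vial stays standing in its seat, and the two vials and the brown bottle beside the reader stay where they are.

Things in the scene. Friction and masses are not known exactly. Their poses are not given: they have to be found in the camera images.
- reader: Bench-top vial reader, fixed. Base plate 360 x 124 mm with a low steel guide rail along y = 0 and, at the +x end, a white head (x +60 to +180, y +-62 mm, top 98 mm up) whose 52 mm wide tunnel mouth faces -x. Origin: centre of the base's underside, on the bench. +x points along the rail, the way the slide is pushed in; z is up.
- sample_slide (a joint): Travel in m of the black and aluminium slide along the reader's +x: 0 at the start, 0.140 at home, where its light shield stops flush with the head's front (vial_seat at x = +85 mm in the reader's frame). About 1 N of friction when free. While the lock button is up the slide is locked on an index rack of 10 mm pitch, with under 1 mm of play.
- lock_button (a joint): Travel of the lock button in m: 0 is up (slide locked), 0.0065 fully down. Sprung: it takes 4.5 N to start moving and about 6.5 N when fully down; the slide is free when the button is 0.0035 or more down, so hold it at 0.004 or deeper. It springs up by itself when let go, fully where its foot meets a gap of the rack, as it does at home.
- lock_top (a point): Middle of the lock button's top: grey ribbed pad on the slide, 48 mm long (along the rail) x 34 mm wide, 66 mm above the bench when up, 12 mm proud of its block. Rides with the slide. The back of the upright black light shield (66 mm wide, top 93 mm up) is 28 mm ahead (reader +x): a fingertip on the pad can drag the slide or push on the shield. x, z as the reader's.
- vial_seat (a point): Centre of the floor of the round seat (24.5 mm wide, 14 mm deep) in the slide in which the sample vial stands, 34 mm above the bench and 60 mm ahead (reader +x) of the lock button's middle, beyond the shield; z up.
- measure_key_top (a point): Centre of the top face of the round black measuring key, 24 mm in diameter, in a grey collar on the lid of the head; 109 mm above the bench when up, standing 8 mm proud of its collar.
- measure_key (a joint): Travel of the measuring key in m: 0 up, 0.004 fully down (about 4 N); 0.0025 or more counts as pressed. It springs back.
- sample_vial: Clear glass vial with a white cap, 23 mm in diameter, 45 mm tall, standing loose in the slide's seat. Origin: centre of its underside; z up along the vial.
- spare_vial_a: One of two like vials (23 x 45 mm) standing loose on the bench beside the rail, on its -y side, the one farther from the head; leave alone. Origin: centre of its underside.
- spare_vial_b: The other vial beside the rail, nearer the head; leave alone. Origin: centre of its underside.
- brown_bottle: Brown bottle with a black cap, 48 mm in diameter, 114 mm tall, standing loose beside the reading head on the reader's -y side; leave alone. Origin: centre of its underside.
There are look-alikes about, which are no part of the job. What is shaped like the sample_vial but green, turquoise or yellow is not meant.

How it is judged (in metres and radians):
On the way, in this order (a step that is already met when the one before it is completed fails the run):
1. the lock button is held down before the slide has moved (value of joint lock_button above 0.003 m and distance of vial_seat from where it was at the start of the episode below 0.01 m), for 0.1 s.
2. the slide is home with the lock button still down (x of vial_seat in the frame of reader above 0.082 m and value of joint lock_button above 0.002 m), for 0.1 s.
3. the lock button is up again with the slide home (x of vial_seat in the frame of reader above 0.082 m and value of joint lock_button below 0.0008 m), for 0.1 s.
4. the measuring key is pressed with the slide locked home (all of step 3 and value of joint measure_key above 0.0025 m), for 0.1 s.
At the end, for the whole second after the job is handed in: The slide is home (within 3 mm of its end stop), the lock button and the measuring key are up, the sample vial stands at rest and upright (within 0.15 rad) on the floor of its seat (within 5 mm sideways, 4 mm up), and the two spare vials and the brown bottle are within 20 mm of where they stood (all of step 3 and value of joint measure_key below 0.001 m and horizontal distance between sample_vial and vial_seat below 0.005 m and z of sample_vial in the frame of vial_seat below 0.004 m and angle between sample_vial's own z axis and vertical below 0.15 rad and linear speed of sample_vial below 0.02 m/s and distance of each of spare_vial_a, spare_vial_b, brown_bottle from where it was at the start of the episode below 0.02 m); the robot touches nothing.
It fails at once if the lock button is let up while the slide is on its way (value of joint sample_slide between 0.008 and 0.134 m and value of joint lock_button below 0.001 m).
It fails at once if the measuring key is pressed before the slide is home (value of joint measure_key above 0.0025 m and not (x of vial_seat in the frame of reader above 0.082 m)).
It fails at once if the sample vial is lifted in its seat (z of sample_vial in the frame of vial_seat above 0.008 m).
It fails at once if the sample vial is tipped (angle between sample_vial's own z axis and vertical above 0.4 rad).
It fails at once if a bystander is knocked, lifted or carried (distance of any of spare_vial_a, spare_vial_b, brown_bottle from where it was at the start of the episode above 0.03 m or angle between any of spare_vial_a, spare_vial_b, brown_bottle's own z axis and vertical above 0.5 rad).
It also fails if it takes over 45 s, if anything falls off the work surface, if the arm or the gripper's body presses on something with over 40 N, if the wrist force passes 120 N, or if a joint passes its speed limit or range.

### The arm

A 7-joint arm with a two-finger parallel gripper is mounted at the origin on the work surface; the furniture and walls round the work are solid. World frame = base frame: x ahead of the robot, y to its left, z up, the work surface at z = 0. Lengths are in mm, angles in rad, forces in N, time in s.
With the tool pointing down it reaches from about 425 to 875 mm from the base axis. Payload 8.4 kg.
Tool frame: the origin (TCP) lies on the front face of the gripper's body, between the roots of the fingers; the fingertips stand 73 mm ahead of it and the grasp point (between the pads) lies 54 mm ahead of it; x points along the fingers, z is the direction in which the jaws open and shut, and the axes are right-handed (so a half turn about x gives the same grasp; the last joint's range is limited). The gripper opens to 85 mm and grips with 20 to 120 N. Pads are 22 mm wide; open, the fingers measure 114 mm over their backs; the gripper's body (76 mm by 85 mm) begins 54 mm behind the grasp point. The pads swing forward as they close: fully open they stand 13 mm farther back than shut.
Start: joints at [1.187, 0.333, 0.04, 1.465, -0.013, 1.343, -0.059], TCP at [182.606, -623.797, 303.908] pointing down, gripper open.
Joint ranges: [-2.58, 2.58], [-0.38, 2.09], [-1.3, 1.39], [0.25, 2.4], [-1.5, 4.64], [0.08, 2.09], [-2.65, 2.65]. Speed limits (rad/s): [2.22, 2.22, 2.79, 2.79, 3.14, 3.14, 3.14].

### API

Orientations are given as a unit quaternion [x, y, z, w].
In Python, from station import robot, grab_frame, camera_params, order gives the robot as it stands.
- The arm moves only by the shell command python3 -m handwheel 'ROWS' [FORCE]. ROWS is a JSON object of lists of equal length, an entry for each row: "dr": the turn, a rotation vector about the world's x, y, z scaled (see below), a list of three; "translation": the shift along the world's x, y, z scaled (see below), a list of three; "claw": the opening, from 0 (shut) to 1 (fully open). A call has exactly 8 rows; each row shifts and turns the commanded pose from where the row before left it; what a row does not reach is not made up. The controller multiplies each number of a shift by 30 mm and each number of a turn by 0.1 rad. A row lasts 1/12 s, in which the tool goes at most 41.7 mm and 7.16 degrees, less where a joint would pass 70% of its speed; a pose out of reach is approached as far as the arm can. A call with a number of a shift or a turn outside -1 to 1 is refused whole. A call with a gripper value outside its range is refused whole. The fingers move at their own pace and stop on an object; FORCE is the grip in N (left out, the last holds). Time passes only in rows, so rows that do not move let the fingers close, or fill a call up. It gives the time, the measured TCP pose, the force and the opening at its end, in the units of the state.
- robot.get_state(): the state, without advancing time (a new reading comes with each control period).
- grab_frame(name): name is "scene" or "top"; returns (picture, depth): 420x560x3 uint8, red, green, blue; 420x560 float32, mm along the optical axis (not along the pixel's ray), 0 where there is no reading.
- camera_params(name): a dict with "K" (3x3 intrinsics, pixels), "rvec" (rotation vector, rad) and "tvec" (3), from world to camera coordinates, as OpenCV has them. Camera axes: x right, y down, z forward; pixel columns grow to the right and rows downward; lengths in mm; the calibration is good to about 2 mm. A picture is of the moment at which its call begins. camera_params takes no time and is no camera call.
- order.job_done(): hands the job in, once; it reports no verdict.
The state is a dict: "clock": time; "joint_positions": joint angles; "joint_velocities": joint speeds; "joint_torque": joint torques, N m; "tool_pos": TCP position; "ee_rot": TCP orientation; "contact_force": force on the tool from outside, world axes, zero at the start; "torque": the same for the moment, N m; "grip_width": finger opening in mm.
Only numpy, scipy, OpenCV 4.12 (cv2) and the standard library are available. Lean on these libraries where they do the work, as an engineer would, in place of code of your own. Each camera call takes 0.05 s, during which the arm holds its last target.

## Working session

There is one attempt and no reset: what is moved stays moved. The work goes in short steps, Python scripts to look and compute and a shell command to move; the robot and the scene stay as the last step left them, time stands still between calls to the robot, and variables do not carry over. Pictures are saved under pics/ and viewed, and the job is handed in when it is done.

```bash
mkdir -p pics; cat > h.py <<'E'
import numpy as np,cv2
from station import robot,grab_frame,camera_params,order
def cam(n):
    p=camera_params(n);R=cv2.Rodrigues(np.array(p["rvec"],float))[0];return np.array(p["K"],float),R,np.array(p["tvec"],float).ravel()
def unproj(n,d,u,v,z=None):
    K,R,t=cam(n);ray=np.linalg.inv(K)@np.array([u,v,1.])
    if z is None:
        zz=d[int(round(v)),int(round(u))];return R.T@(ray*zz-t)
    r=R.T@ray;c=-R.T@t;return c+r*(z-c[2])/r[2]
def proj(n,P):
    K,R,t=cam(n);q=K@(R@np.array(P,float)+t);return q[:2]/q[2]
def st():
    s=robot.get_state();print(round(s["clock"],2),np.round(s["tool_pos"],1),np.round(s["ee_rot"],3),np.round(s["contact_force"],1),s["grip_width"])
E
python3 - <<'E'
from h import *
for n in("scene","top"):
    p,d=grab_frame(n);np.savez(f"/tmp/{n}.npz",p=p,d=d);cv2.imwrite(f"pics/{n}0.png",cv2.cvtColor(p,cv2.COLOR_RGB2BGR))
st()
E
```

```text
0.1 [ 182.5 -623.5  303.1] [ 0.424  0.566 -0.424  0.565] [0.5 0.1 0.7] 85.2102638650397
```

View pics/scene0.png

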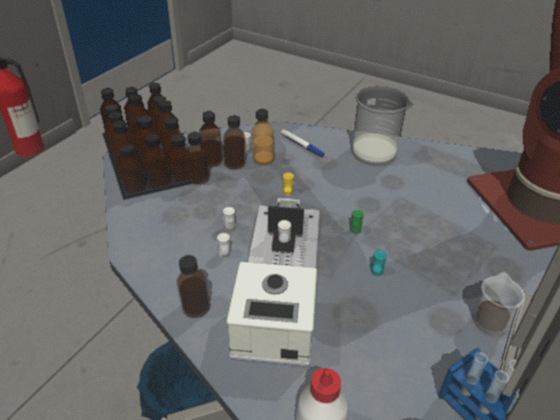

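View pics/top0.png

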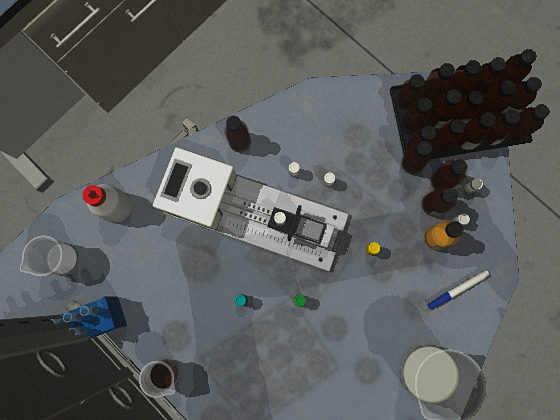

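The scene view shows the reader at about (280,280), with its head towards the camera. In the top view the head is at (195,190), the measuring key at (201,188), the sample vial at (280,217), the shield at about (290,222) and the lock pad at about (312,230).

Look-alikes in the top view:
- **Spare vials:** white caps at (294,169) and (330,178).
- **Brown bottle:** (237,133).
- **Coloured vials:** teal (241,300), green (300,300) and yellow (374,248).
- **Far white vials:** (476,185) and (464,219).

Next is a close crop.

```bash
python3 - <<'E'
from h import *
z=np.load("/tmp/top.npz");p,d=z["p"],z["d"]
c=p[130:290,145:365];cv2.imwrite("pics/top_c.png",cv2.cvtColor(cv2.resize(c,None,fx=3.6,fy=3.6,interpolation=cv2.INTER_CUBIC),cv2.COLOR_RGB2BGR))
for u,v in[(201,188),(280,217),(312,230),(302,240),(294,169),(330,178),(237,133),(160,210),(222,228),(180,150),(233,168)]:print(u,v,unproj("top",d,u,v).round(1))
print(-cam("top")[1].T@cam("top")[2])
E
```

```text
201 188 [622.8 162.7 107.8]
280 217 [570.1  16.2  76.8]
312 230 [545.8 -44.4  64.6]
302 240 [529.1 -25.3  43. ]
294 169 [671.3 -12.3  44.5]
330 178 [651.1 -83.2  46. ]
237 133 [735.   97.4  87.3]
160 210 [600.9 267.8  -3.7]
222 228 [558.9 135.6  13.4]
180 150 [699.2 205.3 101.1]
233 168 [663.7 104.4  93.2]
[ 424.47477882   -6.48811267 1059.25526357]
```

View pics/top_c.png

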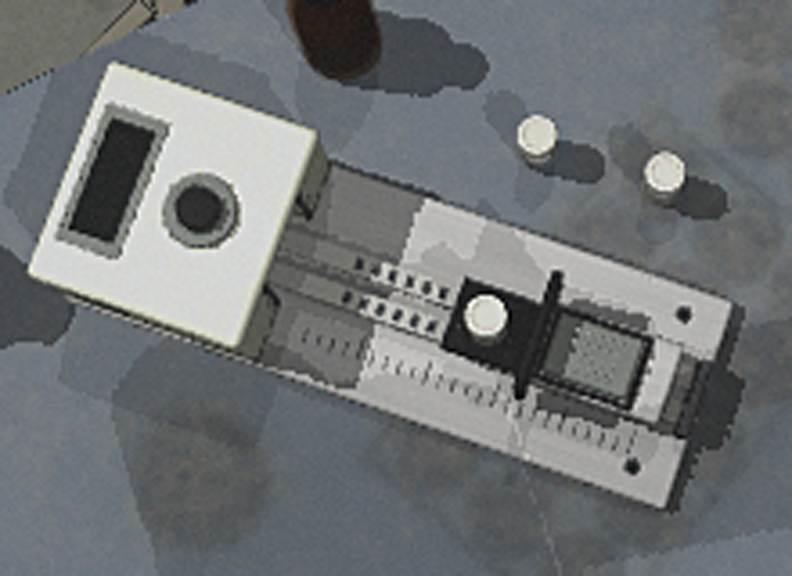

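```bash
python3 - <<'E'
from h import *
z=np.load("/tmp/top.npz");d=z["d"]
f=lambda x,y,Z:unproj("top",d,(x+.5)/3.6-.5+145,(y+.5)/3.6-.5+130,Z)
C=np.array([f(110,62,98),f(318,130,98),f(240,348,98),f(28,272,98)])
B=np.array([f(733,303,12),f(668,509,12)])
key=f(200,209,109);vial=f(487,315,79)
pad=np.array([f(573,312,66),f(652,345,66),f(630,400,66),f(548,372,66)])
sh=np.array([f(557,272,93),f(520,396,93)])
print(C.round(1),B.round(1),key.round(1),vial.round(1),pad.round(1),pad.mean(0),sh.round(1))
# fit rigid : head corners: -y side is top (bottle)
# local: corners (180,-62),(60,-62),(60,62),(180,62); base end (-180,-62),(-180,62); vial(-55,0)
L=np.array([[180,-62],[60,-62],[60,62],[180,62],[-180,-62],[-180,62],[-55,0]],float)
W=np.vstack([C,B,vial])[:,:2]
lm,wm=L.mean(0),W.mean(0);H=(L-lm).T@(W-wm);a=np.arctan2(H[0,1]-H[1,0],H[0,0]+H[1,1])
R=np.array([[np.cos(a),-np.sin(a)],[np.sin(a),np.cos(a)]]);t=wm-R@lm
print("yaw",a,"t",t,"res",(L@R.T+t-W).round(1))
for q in(key,vial,pad.mean(0)):print("local",(R.T@(q[:2]-t)).round(1))
for q in([-115,0],[25,0]):print(q,R@q+t)
print("px,py",R[:,0],R[:,1])
E
```

```text
[[706.6 215.4  98. ]
 [666.9 103.9  98. ]
 [551.6 144.1  98. ]
 [593.5 256.2  98. ]] [[ 584.  -120.3   12. ]
 [ 469.7  -80.5   12. ]] [623.2 164.  109. ] [569.5  16.3  79. ] [[572.3 -29.3  66. ]
 [553.9 -70.8  66. ]
 [524.8 -58.4  66. ]
 [540.3 -15.4  66. ]] [547.83050971 -43.46078751  66.        ] [[ 5.895e+02 -2.080e+01  9.300e+01]
 [ 5.250e+02 -5.000e-01  9.300e+01]]
yaw 1.2210919189987128 t [588.49172995  67.72790596] res [[ 1.9  0.2]
 [ 0.4 -1. ]
 [-0.8  1.2]
 [-1.6  1.8]
 [ 1.1 -2.3]
 [-1.1  0.4]
 [ 0.1 -0.3]]
local [102.4   0.4]
local [-54.8   0.2]
local [-1.184e+02  1.000e-01]
[-115, 0] [549.09041601 -40.31160746]
[25, 0] [597.05723298  91.2147567 ]
px,py [0.34262012 0.93947403] [-0.93947403  0.34262012]
```

```bash
python3 - <<'E'
from h import *
K,R,t=cam("top");d=np.load("/tmp/top.npz")["d"]
v,u=np.nonzero(d>0);r=np.c_[u,v,np.ones(len(u))]@np.linalg.inv(K).T*d[v,u][:,None];P=(r-t)@R
a=np.array([182,-624]);b=np.array([549,-40]);ab=b-a
s=((P[:,:2]-a)@ab)/(ab@ab);dist=np.linalg.norm(P[:,:2]-a-np.clip(s,0,1)[:,None]*ab,axis=1)
m=dist<110;print(P[m,2].max(),P[m][np.argsort(-P[m,2])[:3]].round(0),P[:,1].min())
m=dist<110
from scipy.spatial.transform import Rotation as Ro
print(Ro.from_quat(robot.get_state()["ee_rot"]).as_matrix().round(3))
E
```

```text
147.69062761880318 [[ 329. -255.  148.]
 [ 330. -250.  146.]
 [ 315. -300.  146.]] -1093.0458164227628
[[-0.001  0.96   0.281]
 [ 0.001  0.281 -0.96 ]
 [-1.    -0.    -0.001]]
```

```bash
python3 -m handwheel '{"dr":[[0,0,0],[0,0,0],[0,0,0],[0,0,0],[0,0,0],[0,0,0],[0,0,0],[0,0,0]],"translation":[[0.3,0.5,0],[0.6,0.96,0],[0.6,0.96,0],[0.6,0.96,0],[0.6,0.96,0],[0.6,0.96,0],[0.6,0.96,0],[0.3,0.5,0]],"claw":[0,0,0,0,0,0,0,0]}' 20
```

```text
clock: 0.77
tool_pos: [311.0, -417.3, 303.8]
ee_rot: [0.423, 0.567, -0.422, 0.567]
contact_force: [-0.2, -0.0, -0.2]
grip_width: -0.3
```

```bash
python3 -m handwheel '{"dr":[[0,0,-0.8],[0,0,-0.8],[0,0,-0.8],[0,0,-0.8],[0,0,-0.8],[0,0,-0.8],[0,0,-0.8],[0,0,-0.75]],"translation":[[0.6,0.96,0],[0.6,0.96,0],[0.6,0.96,0],[0.6,0.96,0],[0.6,0.96,0],[0.6,0.96,0],[0.6,0.96,0],[0.6,0.96,0]],"claw":[0,0,0,0,0,0,0,0]}'; python3 -m handwheel '{"dr":[[0,0,0],[0,0,0],[0,0,0],[0,0,0],[0,0,0],[0,0,0],[0,0,0],[0,0,0]],"translation":[[0.6,0.96,0],[0.6,0.96,0],[0.6,0.96,-0.4],[0.6,0.96,-0.8],[0.4,0.6,-0.8],[0.2,0.3,-0.8],[0,0,-0.8],[0,0,-0.4]],"claw":[0,0,0,0,0,0,0,0]}'
```

```text
clock: 1.43
tool_pos: [453.0, -189.0, 303.8]
ee_rot: [-0.58, -0.404, 0.58, -0.404]
contact_force: [0.7, -0.7, 0.6]
grip_width: 0.4
clock: 2.1
tool_pos: [541.4, -47.4, 180.7]
ee_rot: [-0.578, -0.407, 0.58, -0.405]
contact_force: [-0.8, -1.1, 0.4]
grip_width: -0.1
```

```bash
python3 -m handwheel '{"dr":[[0,0,0],[0,0,0],[0,0,0],[0,0,0],[0,0,0],[0,0,0],[0,0,0],[0,0,0]],"translation":[[0.1,0.1,-0.2],[0.1,0.1,-0.3],[0,0,-0.3],[0,0,-0.2],[0,0,0],[0,0,0],[0,0,0],[0,0,0]],"claw":[0,0,0,0,0,0,0,0]}'
python3 - <<'E'
from h import *
o=[]
for n,(x,y) in(("scene",(220,150)),("top",(230,130))):
    p,d=grab_frame(n);c=p[y:y+120,x:x+130];o.append(cv2.resize(c,None,fx=3,fy=3,interpolation=cv2.INTER_CUBIC))
cv2.imwrite("pics/a1.png",cv2.cvtColor(np.hstack(o),cv2.COLOR_RGB2BGR));st()
E
```

```text
clock: 2.77
tool_pos: [548.9, -42.5, 154.6]
ee_rot: [0.58, 0.405, -0.579, 0.405]
contact_force: [0.9, 0.3, -0.6]
grip_width: 0.2
2.87 [548.8 -42.5 154.4] [ 0.58   0.405 -0.579  0.405] [-0.7 -0.  -0.1] 0.15548700324346776
```

View pics/a1.png

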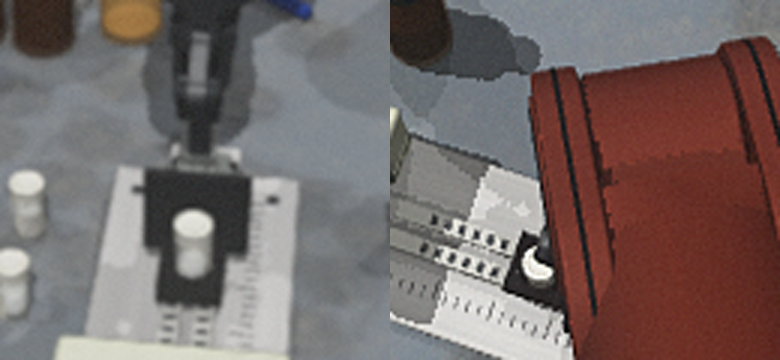

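In the left crop (scene) the shut fingers are behind the shield at about (205,140), centred on the slide. In the top crop the arm hides the pad. Now I'll descend and watch the force.

```bash
python3 -m handwheel '{"dr":[[0,0,0],[0,0,0],[0,0,0],[0,0,0],[0,0,0],[0,0,0],[0,0,0],[0,0,0]],"translation":[[0,0.05,-0.2],[0,0,-0.2],[0,0,-0.1],[0,0,-0.05],[0,0,-0.05],[0,0,0],[0,0,0],[0,0,0]],"claw":[0,0,0,0,0,0,0,0]}'
```

```text
clock: 3.53
tool_pos: [548.4, -40.8, 136.0]
ee_rot: [-0.579, -0.405, 0.58, -0.405]
contact_force: [-4.5, 1.4, 4.7]
grip_width: -0.1
```

```bash
python3 -m handwheel '{"dr":[[0,0,0],[0,0,0],[0,0,0],[0,0,0],[0,0,0],[0,0,0],[0,0,0],[0,0,0]],"translation":[[0,0,-0.05],[0,0,-0.05],[0,0,-0.05],[0,0,0],[0,0,0],[0,0,0],[0,0,0],[0,0,0]],"claw":[0,0,0,0,0,0,0,0]}'; python3 -c "
from h import *
for i in range(3): st()"
```

```text
clock: 4.2
tool_pos: [548.7, -40.6, 132.2]
ee_rot: [0.58, 0.405, -0.579, 0.405]
contact_force: [-6.0, 1.0, 11.2]
grip_width: -0.0
4.2 [548.7 -40.6 132.2] [ 0.58   0.405 -0.579  0.405] [-6.   1.  11.2] -0.004322287537666112
4.2 [548.7 -40.6 132.2] [ 0.58   0.405 -0.579  0.405] [-6.   1.  11.2] -0.004322287537666112
4.2 [548.7 -40.6 132.2] [ 0.58   0.405 -0.579  0.405] [-6.   1.  11.2] -0.004322287537666112
```

```bash
python3 -m handwheel '{"dr":[[0,0,0],[0,0,0],[0,0,0],[0,0,0],[0,0,0],[0,0,0],[0,0,0],[0,0,0]],"translation":[[0,0,-0.03],[0.03,0.08,0],[0.06,0.16,0],[0.1,0.27,0],[0.1,0.27,0],[0.1,0.27,0],[0.06,0.16,0],[0.03,0.08,0]],"claw":[0,0,0,0,0,0,0,0]}'; python3 - <<'E'
from h import *
o=[]
for n,(x,y) in(("scene",(220,150)),("top",(180,130))):
    p,d=grab_frame(n);c=p[y:y+120,x:x+130];o.append(cv2.resize(c,None,fx=3,fy=3,interpolation=cv2.INTER_CUBIC))
cv2.imwrite("pics/a2.png",cv2.cvtColor(np.hstack(o),cv2.COLOR_RGB2BGR));st()
E
```

```text
clock: 4.87
tool_pos: [563.5, -0.3, 132.0]
ee_rot: [0.58, 0.406, -0.579, 0.406]
contact_force: [-8.1, 1.9, 18.0]
grip_width: -0.1
4.97 [ 5.635e+02 -3.000e-01  1.320e+02] [ 0.58   0.406 -0.578  0.406] [-7.2  3.8 17.2] -0.06069185233908729
```

View pics/a2.png

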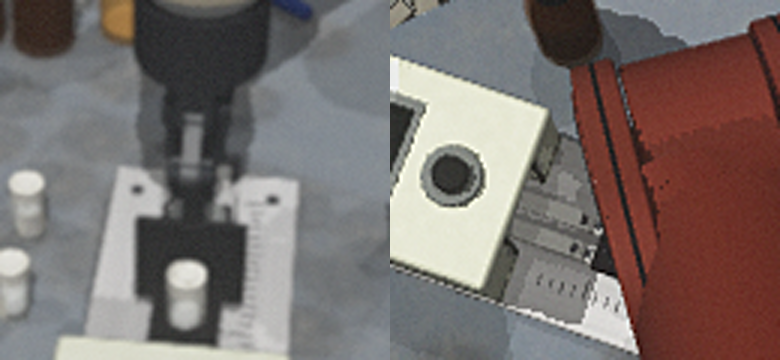

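The shield has moved with the finger: it is now at scene crop (190,250), with the vial upright. I'll keep going.

```bash
python3 -m handwheel '{"dr":[[0,0,0],[0,0,0],[0,0,0],[0,0,0],[0,0,0],[0,0,0],[0,0,0],[0,0,0]],"translation":[[0.03,0.08,0],[0.06,0.16,0],[0.1,0.27,0],[0.1,0.27,0],[0.1,0.27,0],[0.1,0.27,0],[0.1,0.27,0],[0.1,0.27,0]],"claw":[0,0,0,0,0,0,0,0]}'; python3 -m handwheel '{"dr":[[0,0,0],[0,0,0],[0,0,0],[0,0,0],[0,0,0],[0,0,0],[0,0,0],[0,0,0]],"translation":[[0.1,0.27,0],[0.1,0.27,0],[0.1,0.27,0],[0.06,0.16,0],[0.03,0.1,0],[0,0,0],[0,0,0],[0,0,0]],"claw":[0,0,0,0,0,0,0,0]}'
```

```text
clock: 5.63
tool_pos: [583.9, 54.9, 132.1]
ee_rot: [0.58, 0.405, -0.579, 0.405]
contact_force: [-9.1, 2.0, 17.6]
grip_width: -0.1
clock: 6.3
tool_pos: [595.8, 87.5, 132.1]
ee_rot: [0.58, 0.406, -0.578, 0.405]
contact_force: [-5.5, 3.5, 14.4]
grip_width: -0.2
```

```bash
python3 -m handwheel '{"dr":[[0,0,0],[0,0,0],[0,0,0],[0,0,0],[0,0,0],[0,0,0],[0,0,0],[0,0,0]],"translation":[[0.02,0.05,0],[0.02,0.06,0],[0.02,0.05,0],[0,0,0],[0,0,0],[0,0,0],[0,0,0],[0,0,0]],"claw":[0,0,0,0,0,0,0,0]}';  python3 - <<'E'
from h import *
o=[]
for n,(x,y) in(("scene",(220,190)),("top",(180,130))):
    p,d=grab_frame(n);c=p[y:y+120,x:x+130];o.append(cv2.resize(c,None,fx=3,fy=3,interpolation=cv2.INTER_CUBIC))
cv2.imwrite("pics/a3.png",cv2.cvtColor(np.hstack(o),cv2.COLOR_RGB2BGR));st()
E
```

```text
clock: 6.97
tool_pos: [597.1, 90.7, 132.1]
ee_rot: [-0.579, -0.405, 0.579, -0.405]
contact_force: [-10.0, -1.8, 17.9]
grip_width: 0.0
7.07 [597.1  90.7 132.1] [-0.579 -0.405  0.579 -0.405] [-9.7 -1.9 18.7] 0.14667835886755018
```

View pics/a3.png

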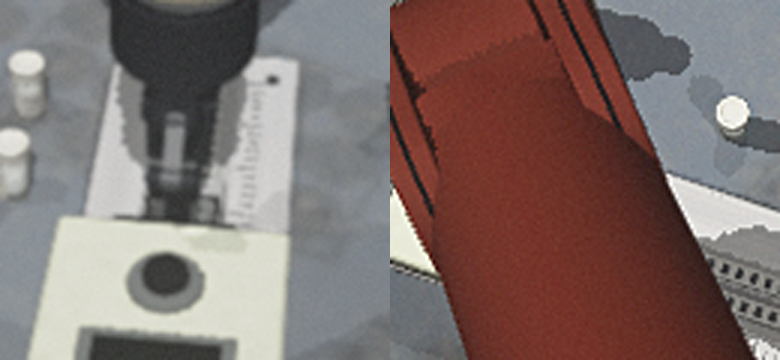

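The shield looks flush with the front of the head, and a rail-direction reaction of about -5 N has appeared. I'll push a little more to make sure it is on the stop.

```bash
python3 -m handwheel '{"dr":[[0,0,0],[0,0,0],[0,0,0],[0,0,0],[0,0,0],[0,0,0],[0,0,0],[0,0,0]],"translation":[[0.02,0.05,0],[0.02,0.05,0],[0.01,0.03,0],[0,0,0],[0,0,0],[0,0,0],[0,0,0],[0,0,0]],"claw":[0,0,0,0,0,0,0,0]}'
```

```text
clock: 7.73
tool_pos: [598.7, 92.1, 132.0]
ee_rot: [-0.579, -0.404, 0.581, -0.406]
contact_force: [-11.3, -8.7, 21.5]
grip_width: 0.1
```

The slide is on the stop, with a rail reaction of about -12 N. Now I'll lift straight up.

```bash
python3 -m handwheel '{"dr":[[0,0,0],[0,0,0],[0,0,0],[0,0,0],[0,0,0],[0,0,0],[0,0,0],[0,0,0]],"translation":[[0,0,0.1],[0,0,0.1],[0,0,0.15],[0,0,0.2],[0,0,0.4],[0,0,0.6],[0,0,0.8],[0,0,0.8]],"claw":[0,0,0,0,0,0,0,0]}'; python3 -m handwheel '{"dr":[[0,0,0],[0,0,0],[0,0,0],[0,0,0],[0,0,0],[0,0,0],[0,0,0],[0,0,0]],"translation":[[0,0,0.8],[0,0,0.8],[0,-0.5,0.8],[0,-1,0.2],[0,-1,0],[0,-1,0],[0,-1,0],[0,-0.5,0]],"claw":[0,0,0,0,0,0,0,0]}';  python3 - <<'E'
from h import *
for n in("scene","top"):
    p,d=grab_frame(n);np.savez(f"/tmp/{n}1.npz",p=p,d=d)
    x,y=(200,190) if n=="scene" else (145,130)
    c=p[y:y+160,x:x+220];cv2.imwrite(f"pics/b_{n}.png",cv2.cvtColor(cv2.resize(c,None,fx=3.6,fy=3.6,interpolation=cv2.INTER_CUBIC),cv2.COLOR_RGB2BGR))
st()
E
```

```text
clock: 8.4
tool_pos: [598.4, 94.8, 226.3]
ee_rot: [-0.579, -0.406, 0.579, -0.405]
contact_force: [1.0, 0.2, 0.2]
grip_width: 0.5
clock: 9.07
tool_pos: [598.5, -59.9, 303.8]
ee_rot: [-0.58, -0.404, 0.58, -0.405]
contact_force: [0.9, -0.3, 0.3]
grip_width: -0.0
9.17 [598.6 -59.5 303.5] [-0.58  -0.403  0.581 -0.404] [ 0.1  0.6 -0. ] 0.07119167319098123
```

View pics/b_scene.png

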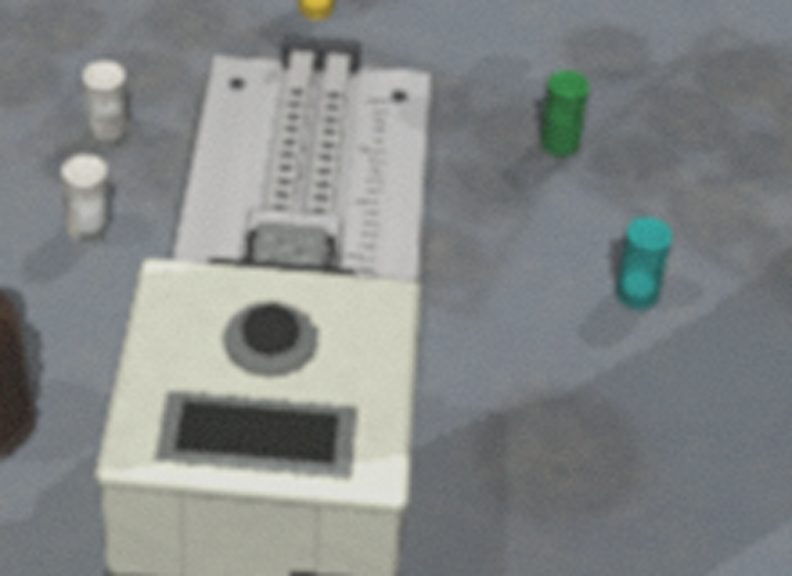

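View pics/b_top.png

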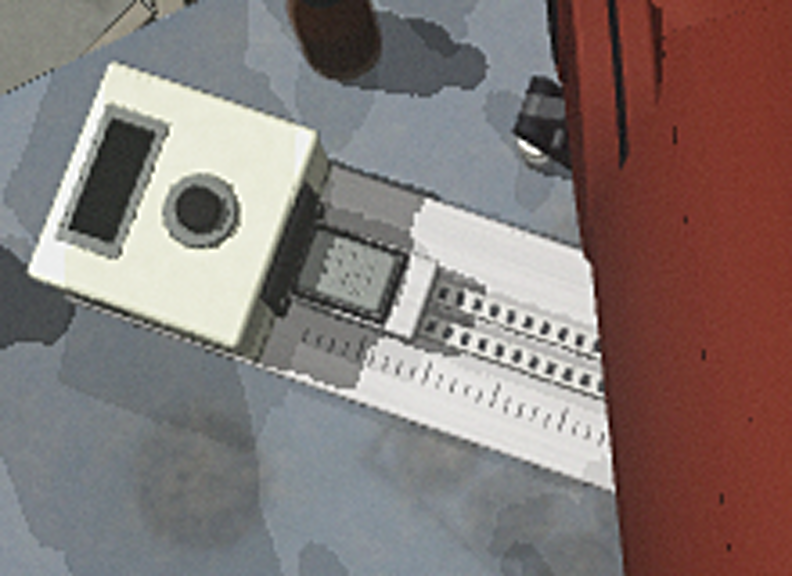

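The shield is in the mouth (top crop (293,245)) and the spare vials are standing. I'll check the pad height and the slide position numerically.

```bash
python3 - <<'E'
from h import *
z0=np.load("/tmp/top.npz")["d"];z1=np.load("/tmp/top1.npz")["d"]
def hmed(d,u,v,r=3):
    return np.median([unproj("top",d,a,b)[2] for a in range(u-r,u+r+1) for b in range(v-r,v+r+1)])
print("pad z before",hmed(z0,312,230),"after",hmed(z1,243,205),"key",hmed(z1,201,188))
f=lambda x,y,Z:unproj("top",z1,(x+.5)/3.6-.5+145,(y+.5)/3.6-.5+130,Z)
yaw=1.2211;R=np.array([[np.cos(yaw),-np.sin(yaw)],[np.sin(yaw),np.cos(yaw)]]);t=np.array([588.5,67.73])
Q=[(323,235),(403,262),(387,315),(305,293)]
print("pad mid local",(R.T@(np.mean([f(x,y,66) for x,y in Q],0)[:2]-t)).round(1))
o=[(573,312),(652,345),(630,400),(548,372)]
# aluminium block rear edge before/after
for q,Z in(((685,345),54),((660,422),54),((438,258),54),((415,338),54)):print(q,(R.T@(f(*q,Z)[:2]-t)).round(1))
E
```

```text
pad z before 65.27032764592026 after 66.1307638692267 key 108.32808622121911
pad mid local [20.5  1.9]
(685, 345) [-158.9  -22.5]
(660, 422) [-159.3   21.2]
(438, 258) [-17.4 -23.9]
(415, 338) [-20.3  21.5]
```

The pad is up at 66 mm and the travel is about 140 mm. Next is the key.

```bash
python3 -m handwheel '{"dr":[[0,0,0],[0,0,0],[0,0,0],[0,0,0],[0,0,0],[0,0,0],[0,0,0],[0,0,0]],"translation":[[0.1,0.9,0],[0.1,0.95,0],[0.1,1,0],[0.1,1,0],[0.1,1,0],[0.1,1,0],[0.1,1,-0.5],[0.1,0.6,-1]],"claw":[0,0,0,0,0,0,0,0]}'; python3 -m handwheel '{"dr":[[0,0,0],[0,0,0],[0,0,0],[0,0,0],[0,0,0],[0,0,0],[0,0,0],[0,0,0]],"translation":[[0,0,-1],[0,0,-0.6],[0,0,-0.3],[0,0,-0.1],[0,0,0],[0,0,0],[0,0,0],[0,0,0]],"claw":[0,0,0,0,0,0,0,0]}'
```

```text
clock: 9.83
tool_pos: [623.2, 174.4, 262.2]
ee_rot: [0.581, 0.407, -0.576, 0.407]
contact_force: [0.2, 1.1, 0.3]
grip_width: 0.2
clock: 10.5
tool_pos: [623.3, 168.0, 199.5]
ee_rot: [0.58, 0.405, -0.579, 0.405]
contact_force: [0.4, -0.2, 0.2]
grip_width: -0.1
```

```bash
python3 -m handwheel '{"dr":[[0,0,0],[0,0,0],[0,0,0],[0,0,0],[0,0,0],[0,0,0],[0,0,0],[0,0,0]],"translation":[[0,-0.13,-0.1],[0,0,-0.2],[0,0,-0.2],[0,0,-0.1],[0,0,-0.05],[0,0,-0.05],[0,0,0],[0,0,0]],"claw":[0,0,0,0,0,0,0,0]}'
```

```text
clock: 11.17
tool_pos: [622.6, 163.6, 177.8]
ee_rot: [-0.579, -0.405, 0.58, -0.405]
contact_force: [-4.0, -2.9, 8.2]
grip_width: 0.3
```

The reaction is 8 N with the tip at 104.8 mm, so the key is fully down. I'll hold it briefly, then lift and retreat.

```bash
python3 -m handwheel '{"dr":[[0,0,0],[0,0,0],[0,0,0],[0,0,0],[0,0,0],[0,0,0],[0,0,0],[0,0,0]],"translation":[[0,0,-0.02],[0,0,0],[0,0,0],[0,0,0.2],[0,0,0.4],[0,0,0.8],[0,0,1],[0,0,1]],"claw":[0,0,0,0,0,0,0,0]}'; python3 -m handwheel '{"dr":[[0,0,0],[0,0,0],[0,0,0],[0,0,0],[0,0,0],[0,0,0],[0,0,0],[0,0,0]],"translation":[[0,0,0.8],[0,-0.5,0.2],[0,-1,0],[0,-1,0],[0,-1,0],[0,-1,0],[0,-1,0],[0,-0.5,0]],"claw":[0,0,0,0,0,0,0,0]}';python3 -m handwheel '{"dr":[[0,0,0],[0,0,0],[0,0,0],[0,0,0],[0,0,0],[0,0,0],[0,0,0],[0,0,0]],"translation":[[0,-0.5,0],[0,-0.9,0],[0,-0.9,0],[0,-0.5,0],[0,0,0],[0,0,0],[0,0,0],[0,0,0]],"claw":[0,0,0,0,0,0,0,0]}'; python3 - <<'E'
from h import *
o=[]
for n in("scene","top"):
    p,d=grab_frame(n);np.savez(f"/tmp/{n}2.npz",p=p,d=d)
    x,y=(170,190) if n=="scene" else (145,110)
    o.append(cv2.resize(p[y:y+160,x:x+200],None,fx=2,fy=2,interpolation=cv2.INTER_CUBIC))
cv2.imwrite("pics/c.png",cv2.cvtColor(np.hstack(o),cv2.COLOR_RGB2BGR))
def hmed(d,u,v,r=3):
    return np.median([unproj("top",d,a,b)[2] for a in range(u-r,u+r+1) for b in range(v-r,v+r+1)])
print("pad",hmed(d,243,205),"key",hmed(d,201,188));st()
E
```

```text
clock: 11.83
tool_pos: [622.2, 164.2, 279.6]
ee_rot: [-0.579, -0.406, 0.58, -0.405]
contact_force: [0.6, 0.3, -0.2]
grip_width: -0.2
clock: 12.5
tool_pos: [622.6, -20.4, 308.9]
ee_rot: [-0.58, -0.404, 0.58, -0.405]
contact_force: [1.1, 0.1, -0.2]
grip_width: 0.1
clock: 13.17
tool_pos: [622.8, -98.1, 308.6]
ee_rot: [0.579, 0.406, -0.579, 0.406]
contact_force: [-0.0, 0.8, 0.4]
grip_width: 0.0
pad 66.48727848783771 key 108.72921699108304
13.27 [622.8 -98.5 308.6] [ 0.579  0.406 -0.579  0.406] [-0.3 -0.1  0.1] 0.003569285630799225
```

View pics/c.png

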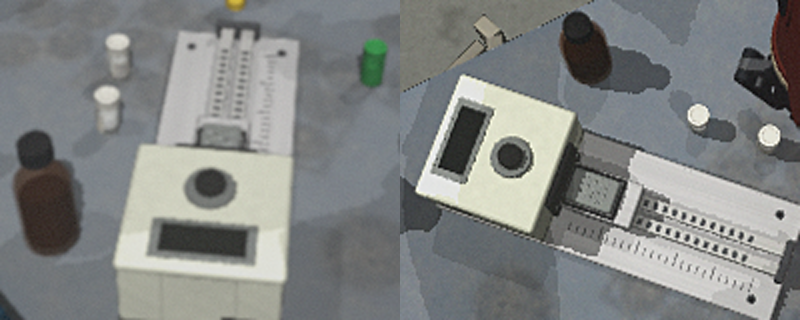

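The slide is home, the pad and key are both up, the bottle and spare vials are where they stood, and the arm is clear.

```bash
python3 -c "
from h import *
print(order.job_done())"
```

```text
the job is handed in; nothing more can be done
None
```

I carried out every step of the job and handed it in at about 13.3 s; no verdict is reported. With the shut fingertips I held the lock button down and dragged the slide about 140 mm onto its end stop. I then lifted straight off so the button sprang up, pressed the measuring key to its bottom and moved clear.

- **Slide:** I felt a rail reaction of about 12 N at the stop. In the pictures the block's rear edge had moved 139–142 mm, and the shield sits at the mouth of the head. My rough reading of the pad's middle was 20.5 mm along the rail, against the expected 25 mm. At the start the same reading was also about 3 mm low, so I put this down to picking pixels by eye.
- **Lock button and key:** The last top-camera readings put the pad at 66.5 mm and the key at 108.7 mm, so both are up. The key went about 4.2 mm down under 8 N.
- **Bystanders:** The spare vials and the brown bottle look unmoved and upright. I judged this by eye only.
- **Sample vial:** It is inside the head and could not be seen at the end. It stood upright in the last picture that showed it, about 43 mm into the travel.

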